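# Slide a test coupon under a spring clip

### The arm

A 6-joint arm with a two-finger parallel gripper is mounted at the origin on a cart in front of the work surface, level with it; the furniture and walls round the work are solid. World frame = base frame: x ahead of the robot, y to its left, z up, the work surface at z = 0. Lengths are in mm, angles in degrees, forces in N, time in s.
With the tool pointing down it reaches from about 275 to 1000 mm from the base axis. Payload 8.4 kg.
Tool frame: the origin (TCP) lies on the centre line of the jaws, within the pads' length; the fingertips stand 19 mm ahead of it and the grasp point (between the pads) is the TCP; z points along the fingers, y is the line along which they close (so a half turn about z gives the same grasp; the last joint's range is limited). The gripper opens to 85 mm and grips with 20 to 120 N. Pads are 22 mm wide; open, the fingers measure 114 mm over their backs; the gripper's body (76 mm by 85 mm) begins 54 mm behind the grasp point. The pads swing forward as they close: fully open they stand 13 mm farther back than shut.
Start: joints at [68.847, 20.225, 93.587, -0, 66.188, -0.138], TCP at [224.143, 583.428, 250.281] pointing down, gripper open.
Joint ranges: [-150.9, 150.9], [-52.94, 120.26], [3.33, 152.33], [-74.26, 254.26], [0, 154.13], [-172.89, 172.89]. Speed limits (degrees/s): [127.2, 127.2, 159.86, 180, 180, 180].

### API

Orientations are given as [roll, pitch, yaw] about the fixed x, y, z axes, in that order (R = Rz(yaw) Ry(pitch) Rx(roll)).
In Python, from workcell import bot gives the robot as it stands.
- The arm moves only by the tool apply_moves, never from a script. Its argument "plan" is a list that holds one entry, the list of rows, each a list of 5 numbers: the finger opening in cm, from 0 to 8.54, then the shift along the tool's x, y, z in cm, then the turn about the tool's z in degrees. In form: [[[jaw, dx, dy, dz, spin], ...]]. A call has 1 to 10 rows; each row shifts and turns the commanded pose from where the row before left it, along the tool's axes as they then stand; what a row does not reach is not made up. A row lasts 1/8 s, in which the tool goes at most 62.5 mm and 10.7 degrees, less where a joint would pass 70% of its speed; a pose out of reach is approached as far as the arm can. A call is refused whole if a number of a shift passes 6.25 or a number of a turn 10.7, either way. A call with a gripper value outside its range is refused whole. The fingers move at their own pace and stop on an object; "newtons" is the grip in N (left out, the last holds). Time passes only in rows, so rows that do not move let the fingers close. It gives the time, the measured TCP pose, the force, the opening and the grip force at its end, in the units of the state.
- bot.get_state(): the state, without advancing time (a new reading comes with each control period).
- bot.snapshot(name): name is "side" or "top" or "wrist"; returns (picture, depth): 480x640x3 uint8, red, green, blue; 480x640 float32, mm along the optical axis (not along the pixel's ray), 0 where there is no reading.
- bot.calibration(name): a dict with "intrinsics" (3x3 intrinsics, pixels), "rvec" (rotation vector, rad) and "tvec" (3), from world to camera coordinates, as OpenCV has them; the wrist camera has in their place "hand_eye" (4x4, takes a point from camera to tool coordinates, whose origin is the TCP and whose axes are the flange's). Camera axes: x right, y down, z forward; pixel columns grow to the right and rows downward; lengths in mm; the calibration is good to about 2 mm. The wrist camera is an equidistant fisheye: a pixel r from the principal point sees the ray r / f radians off the axis. A picture is of the moment at which its call begins: read the wrist's pose just before it. calibration takes no time and is no camera call.
- bot.finish_job(): hands the job in; it is judged then, once.
Trained networks look in the newest picture that a camera, given by its name, has taken for a name from the list of things; names that differ only in an ending like _2 or _b are one class to them, and where a whole thing is asked for, a point or a joint stands for the part that bears it (a point fixed in the world has none). Each returns a list of dicts, best first, with "p" (0 to 1); they miss things now and then, are a little off and sometimes report something else, mostly with a low value. They report only what shows in the picture. A call takes as long as a camera call. They do not tell look-alikes from the thing itself.
- bot.recognise(name, camera): "centre" ([x, y, z] in mm, in the coordinates of the camera as it stood for that picture, good to about 4 mm: the middle of the surface that is visible of it).
- bot.silhouettes(name, camera): "pixels" (480x640 bool, what is visible of it).
The state is a dict: "time": time; "qpos": joint angles; "qd": joint speeds; "tau": joint torques, N m; "eef_pos": TCP position; "tool_rot": TCP orientation; "force": force on the tool from outside, world axes, zero at the start; "ft_torque": the same for the moment, N m; "opening": finger opening in mm; "finger_force": force on a finger pad.
Only numpy, scipy, OpenCV 4.12 (cv2) and the standard library are available. Lean on these libraries where they do the work, as an engineer would, in place of code of your own. Each camera call takes 0.05 s, during which the arm holds its last target. There are 200 camera calls.

### The job

The blue clamping fixture has a red paddle that opens its spring clip. Press the paddle down with one fingertip and, while it stays down, push the metal test coupon along its track with the other fingertip, under the raised clip, until it is fully home against the end stop; then let the paddle up so that the clip closes on the coupon, and move clear. Touch only, without pinching or lifting the coupon; do not let the clip hit or drag on it on the way in, and leave the gauge, vial, cap and pen alone.

Things in the scene. Friction and masses are not known exactly. Their poses are not given: they have to be found in the camera images.
- fixture: Blue clamping fixture fixed to the table, 205 mm along x (-165 to +40), 80 mm along y. Origin on the table top under the jaw; the coupon is pushed along +x. Bed 16 mm above the table. Guide rails 4 mm high above the bed, inner faces at y = +25 and -25 mm. Hinge line of the clip along x at y = +33 mm, 25 mm above the table (8 mm barrel, posts at x = -158 and +22 mm); red paddle on its +y side.
- end_stop (a point): Foot of the near face of the end stop, at bed height, mid-track: fixture x = +25, y = 0 mm. The stop is a dark steel bar across the track, 12 mm high above the bed. When the coupon is home its front touches it and its origin is at fixture x = -10 mm.
- jaw (a point): Lowest point of the clip's steel jaw when shut and empty, 1 mm above the bed at fixture x = 0, y = +6 mm (moves with the clip). The jaw is 24 mm long (x = -12 to +12 mm), on a crossbar from the hinge over the track, never higher than 45 mm above the table.
- clip (a joint): Spring clip's angle, rad: 0 = shut and empty, growing as the red paddle is pressed down, hard stop at 0.5. At 0.45 the paddle lies level, its top 21 mm above the table (5 mm above the bed), and the jaw tip is 13 mm above the bed. From about 0.28 up it clears the 8 mm coupon. The spring needs about 2.5 N (start) to 6 N (down) at the paddle's middle. Shut on the coupon it reads about 0.24.
- paddle (a point): Middle of the pressing area on top of the red paddle (moves with the clip); with the paddle level it is at fixture x = -87, y = +56 mm, 21 mm above the table. The paddle is a flat strip, x = -152 to -22 mm; free to press from y = 42 to 72 mm, 3 mm thick. With the clip shut it slopes up away from the track by 0.45 rad. A fingertip can slide along it while holding it down (drag 2 to 6 N).
- coupon: Loose metal test coupon, 70 mm (x) by 47 mm (y), plate 8 mm thick, 200 g, with a green and a copper coloured patch on top; origin at the centre of its underside, x axis towards the end stop. At its rear (-x) end an upright lip 5 mm thick, 47 mm wide, 15 mm high above the bed, to push against. It starts on the bed, short of the jaw.
- coupon_push (a point): Middle of the rear face of the coupon's lip, 10 mm above the coupon's underside (26 mm above the table), 35 mm behind the coupon's origin: the place to push.
- coil_gauge: Grey digital gauge on a dark foot, 57 x 58 x 109 mm, origin at the centre of its underside. Bystander.
- vial_c: Vial with red cap, 39 x 36 x 60 mm, origin at the centre of its underside. Bystander.
- lid_red: Loose red cap, 39 x 36 x 9 mm, origin at the centre of its underside. Bystander.
- pen_blue: Blue and grey pen, 12 x 151 x 10 mm, lying, origin at the centre of its underside. Bystander.
Mind the look-alikes: they are no part of the job. There is more than one size of the coupon; the job needs the largest.

How it is judged (in metres and radians):
On the way, in this order (a step that is already met when the one before it is completed fails the run):
1. a fingertip holds the paddle down and the clip open, with the coupon still short of the jaw (value of joint clip above 0.28 rad and contact force between the fingers and clip above 0.3 N and x of coupon in the frame of fixture below -0.045 m), for 0.1 s.
2. the coupon is home against the end stop while a fingertip still holds the clip open (value of joint clip above 0.28 rad and contact force between the fingers and clip above 0.3 N and x of coupon in the frame of fixture above -0.0125 m), for 0.1 s.
At the end, for the whole second after the job is handed in: The coupon lies flat on the bed in its track within 3.5 mm of the end stop, at rest, the clip is shut on it and presses on it with more than 1 N (clip angle 0.15 to 0.30), and the bystanders are within 15 mm of where they were (x of coupon in the frame of fixture between -0.0135 and -0.007 m and y of coupon in the frame of fixture between -0.004 and 0.004 m and z of coupon in the frame of fixture between 0.014 and 0.019 m and angle between coupon's own z axis and vertical below 0.06 rad and angle between the x axis of coupon and the x axis of fixture, either way round below 0.08 rad and value of joint clip between 0.15 and 0.3 rad and contact force between clip and coupon above 1 N and linear speed of coupon below 0.01 m/s and distance of each of coil_gauge, vial_c, lid_red, pen_blue from where it was at the start of the episode below 0.015 m); the robot touches nothing.
It fails at once if the coupon is lifted off the bed by more than 6 mm or tipped (z of coupon in the frame of fixture above 0.022 m or angle between coupon's own z axis and vertical above 0.2 rad).
It fails at once if the clip hits or drags on the coupon (over 1.5 N) while that is still more than 5 mm short of home (contact force between clip and coupon above 1.5 N and x of coupon in the frame of fixture below -0.015 m).
It fails at once if the gauge, vial, cap or pen is moved more than 15 mm (distance of any of coil_gauge, vial_c, lid_red, pen_blue from where it was at the start of the episode above 0.015 m).
It also fails if it takes over 35 s, if anything falls off the work surface, if the arm or the gripper's body presses on something with over 40 N, if the wrist force passes 120 N, or if a joint passes its speed limit or range.

## Working session

There is one attempt and no reset: what is moved stays moved. The work goes in short steps, Python scripts to look and compute and a tool call to move; the robot and the scene stay as the last step left them, time stands still between calls to the robot, and variables do not carry over. Pictures are saved under pics/ and viewed, at most 10 in all, crops included, and the job is handed in when it is done.

Besides the shell and the picture viewer there is one more tool, called after "Request:" as a command line: name --argument value ..., lists and objects as JSON in quotes. apply_moves: Moves the arm, as the interface text tells. Its arguments: {"type":"object","properties":{"plan":{"type":"array"},"newtons":{"type":"number"}},"required":["plan"]}

```bash
mkdir -p pics; cat > h.py <<'E'
import numpy as np, cv2
from workcell import bot
from scipy.spatial.transform import Rotation as R
def T(name):
    c=bot.calibration(name); return np.array(c['intrinsics']),cv2.Rodrigues(np.array(c['rvec'],float))[0],np.array(c['tvec'],float).ravel()
def cam2w(name,p):
    K,Rm,t=T(name); return (np.asarray(p)-t)@Rm
def cloud(name,d):
    K,Rm,t=T(name); v,u=np.mgrid[:480,:640]
    p=np.stack([(u-K[0,2])/K[0,0]*d,(v-K[1,2])/K[1,1]*d,d],-1)
    return (p-t)@Rm
def save(n,im): cv2.imwrite('pics/'+n,im[...,::-1])
E
python3 - <<'E'
from h import *
s=bot.get_state(); print(s)
for n in('top','side'):
    im,d=bot.snapshot(n); save(n+'1.png',im); np.save(n+'.npy',d); np.save(n+'im.npy',im)
    for k in('fixture','coupon','paddle','end_stop','jaw','coil_gauge','vial_c','lid_red','pen_blue'):
        try: print(n,k,[(round(r['p'],2),cam2w(n,r['centre']).round(0).tolist()) for r in bot.recognise(k,n)])
        except Exception as e: print(n,k,e)
E
```

```text
{'time': 0.0, 'qpos': array([ 6.88469221e+01,  2.02601778e+01,  9.36283586e+01, -4.40821626e-04,
        6.61872920e+01, -1.34036794e-01]), 'qd': array([ 0.02764548, -0.01432964,  0.01102941, -0.04746096, -0.09016701,
       -0.08872634]), 'tau': array([-4.34169837e-03, -6.05255270e+01, -3.42056429e+01, -3.60150134e-04,
        9.28063964e-03, -1.14097804e-05]), 'eef_pos': array([223.98288592, 583.01839818, 249.59218355]), 'tool_rot': array([-1.79924171e+02,  2.25666111e-04,  1.58981137e+02]), 'force': array([ 0.15021883, -0.79994762, -0.7612951 ]), 'ft_torque': array([ 0.00551087,  0.00322179, -0.04459107]), 'finger_force': 0.0, 'opening': 85.33268743121019}
top fixture [(0.83, [560.0, 140.0, 18.0])]
top coupon [(0.78, [768.0, 62.0, 7.0]), (0.76, [583.0, 124.0, 25.0]), (0.64, [398.0, 121.0, 7.0]), (0.17, [574.0, 4.0, -1.0])]
top paddle [(0.64, [568.0, 177.0, 30.0])]
top end_stop [(0.9, [560.0, 136.0, 23.0]), (0.54, [606.0, 280.0, 9.0])]
top jaw [(0.76, [572.0, 179.0, 31.0]), (0.22, [583.0, 124.0, 26.0])]
top coil_gauge [(0.67, [637.0, -37.0, 63.0])]
top vial_c [(0.66, [728.0, 180.0, 63.0])]
top lid_red [(0.89, [574.0, 3.0, 2.0])]
top pen_blue [(0.67, [608.0, 280.0, 7.0])]
side fixture [(0.85, [561.0, 127.0, 24.0])]
side coupon [(0.72, [766.0, 61.0, 4.0]), (0.65, [575.0, 121.0, 26.0]), (0.65, [398.0, 123.0, 7.0])]
side paddle [(0.89, [581.0, 179.0, 29.0])]
side end_stop [(0.84, [562.0, 128.0, 19.0])]
side jaw [(0.57, [577.0, 179.0, 28.0])]
side coil_gauge [(0.96, [640.0, -46.0, 55.0])]
side vial_c [(0.71, [726.0, 177.0, 38.0])]
side lid_red [(0.66, [570.0, 10.0, 4.0])]
side pen_blue [(0.4, [611.0, 293.0, 12.0]), (0.39, [639.0, -49.0, 55.0])]
```

View pics/top1.png

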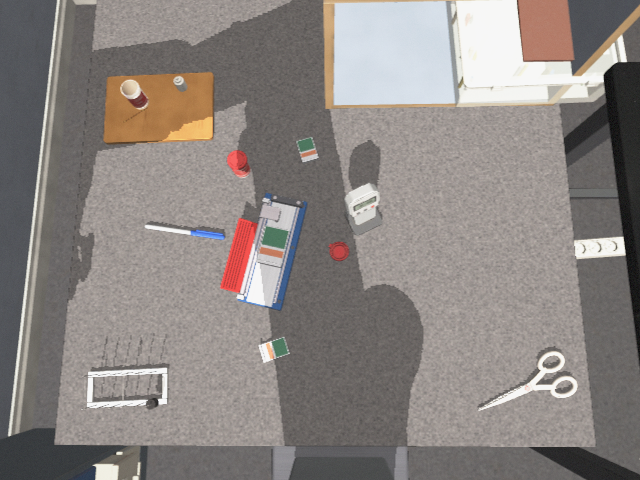

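View pics/side1.png

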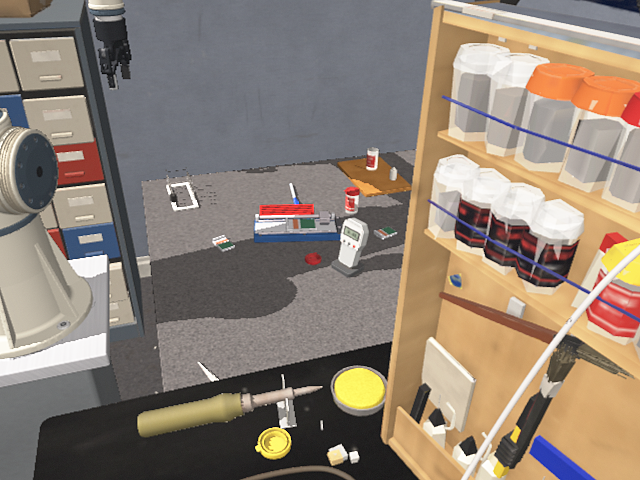

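The top view shows the fixture at about (265,250), with its paddle on the left and its jaw at the top end. There are three coupon candidates: (274,242) on the track, and loose ones at (307,149) and (274,349). The one on the track looks right, so I'll measure it and check it in a close crop.

```bash
python3 - <<'E'
from h import *
im=np.load('topim.npy'); d=np.load('top.npy'); P=cloud('top',d)
hsv=cv2.cvtColor(im,cv2.COLOR_RGB2HSV)
box=np.zeros((480,640),bool); box[185:315,215:312]=1
red=box&((hsv[...,0]<8)|(hsv[...,0]>172))&(hsv[...,1]>140); blue=box&(hsv[...,0]>95)&(hsv[...,0]<130)&(hsv[...,1]>110)
green=(hsv[...,0]>60)&(hsv[...,0]<95)&(hsv[...,1]>70)
blue[:,:230]=0
def rect(m,n):
    n_,l,st,c=cv2.connectedComponentsWithStats(m.astype(np.uint8)) 
    p=P[m]; p=p[d[m]>0]; r=cv2.minAreaRect(p[:,:2].astype(np.float32)); print(n,len(p),np.round(r[0],1),np.round(r[1],1),round(r[2],1),'z',np.percentile(p[:,2],[5,50,95]).round(1))
m=blue.copy(); m[200:240,215:240]=0
rect(red,'red'); rect(m,'blue')
S=bot.silhouettes
bot.snapshot('top')
for r in S('coupon','top'): rect(r['pixels'],'coupon %.2f'%r['p'])
for r in S('fixture','top'): rect(r['pixels'],'fixture %.2f'%r['p'])
save('crop1.png',cv2.resize(im[180:325,205:335],None,fx=4,fy=4,interpolation=cv2.INTER_CUBIC))
E
```

```text
red 1393 [563.3 188.9] [ 42.2 129.7] 76.7 z [24.7 32.5 39.4]
blue 677 [572.7 125.4] [ 79.  203.7] 76.7 z [14.7 17.2 19.5]
coupon 0.94 978 [579.9 124.3] [47.  71.7] 76.8 z [22.7 25.6 31.3]
coupon 0.90 479 [397.1 121.8] [31.3 47.3] 18.1 z [ 4.2  7.  10.3]
coupon 0.62 338 [768.   64.2] [46.5 30. ] 14.6 z [ 4.3  6.8 11.1]
coupon 0.34 433 [611.6 290.3] [148.5  11.7] 81.4 z [ 1.9  9.6 12.5]
fixture 0.83 5387 [577.3 145.2] [122.3 205.3] 76.1 z [14.9 20.5 38.1]
```

View pics/crop1.png

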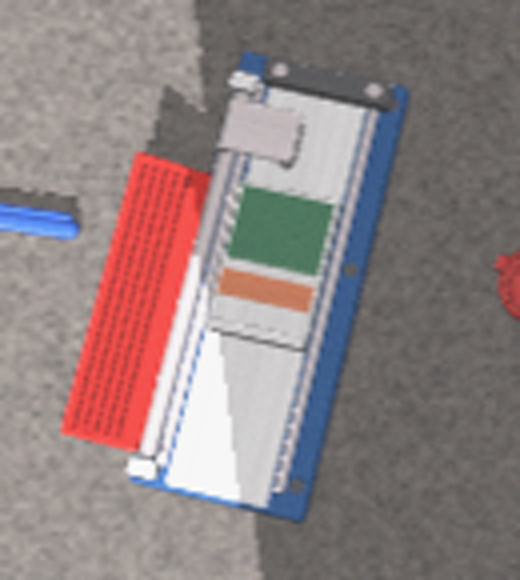

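The crop confirms the choice. The coupon on the track is 47 x 72 mm, the largest of the three, with its lip at the lower end at crop (258,340) and the jaw at (262,130). That puts the fixture at yaw -13.3° and the coupon at about x = -55 mm in the fixture frame. Next I go above the press point.

Request:
apply_moves --plan '[[[4.4,0,0,0,-7.7],[4.4,-4.3,-3.74,0,0],[4.4,-4.3,-3.74,0,0],[4.4,-4.3,-3.74,0,0],[4.4,-4.3,-3.74,0,0],[4.4,-4.3,-3.74,0,0],[4.4,-4.3,-3.74,0,0],[4.4,-4.3,-3.74,0,0],[4.4,-4.3,-3.74,0,0],[4.4,-4.3,-3.74,0,0]]]'

```text
time: 2.4
eef_pos: [524.2, 165.1, 250.6]
tool_rot: [180.0, 0.0, 166.7]
force: [0.5, 0.7, 1.0]
opening: 44.0
finger_force: 0.0
```

Request:
apply_moves --plan '[[[4.4,0,0,4,0],[4.4,0,0,4,0],[4.4,0,0,3,0],[4.4,0,0,0,0]]]'

```text
time: 2.9
eef_pos: [521.7, 166.2, 138.4]
tool_rot: [-179.9, -0.2, 166.7]
force: [-0.4, 0.0, -0.1]
opening: 44.3
finger_force: 0.0
```

```bash
cat >> h.py <<'E'
def wcloud(d,s):
    c=bot.calibration('wrist'); K=np.array(c['intrinsics']); X=np.array(c['hand_eye'])
    v,u=np.mgrid[:480,:640]; a=(u-K[0,2])/K[0,0]; b=(v-K[1,2])/K[1,1]; th=np.hypot(a,b); th=np.minimum(th,1.45)
    k=np.tan(th)/np.maximum(th,1e-6); p=np.stack([a*k*d,b*k*d,d],-1)
    t=p@X[:3,:3].T+X[:3,3]
    return t, t@R.from_euler('xyz',s['tool_rot'],degrees=True).as_matrix().T+s['eef_pos']
E
python3 - <<'E'
from h import *
s=bot.get_state(); im,d=bot.snapshot('wrist'); save('w1.png',im)
t,P=wcloud(d,s)
print(bot.calibration('wrist'))
hsv=cv2.cvtColor(im,cv2.COLOR_RGB2HSV)
ex=np.array([.973,-.230]);ey=np.array([.230,.973]);O=np.array([572.7,125.4])+62.5*ex
def rect(m,n):
    m=m&(d>0); p=P[m]
    if len(p)<20: print(n,len(p)); return
    q=np.c_[(p[:,:2]-O)@ex,(p[:,:2]-O)@ey]
    r=cv2.minAreaRect(q.astype(np.float32)); print(n,len(p),np.round(r[0],1),np.round(r[1],1),round(r[2],1),'z',np.percentile(p[:,2],[5,50,95]).round(1))
for k in('coupon','fixture','paddle'):
    for r in bot.silhouettes(k,'wrist'): rect(r['pixels'],k+' %.2f'%r['p'])
# fingertips: points near tool axis region
m=(d>0)&(P[...,2]>60)&(np.hypot(t[...,0],t[...,1])<90)
for sgn in(-1,1):
    q=t[m&(sgn*t[...,1]>0)]
    if len(q): print(sgn,len(q),np.percentile(q,[1,10,50,90,99],axis=0).round(1).tolist())
E
```

```text
{'intrinsics': array([[371.64829954,   0.        , 319.8957677 ],
       [  0.        , 371.64829954, 237.71112432],
       [  0.        ,   0.        ,   1.        ]]), 'hand_eye': array([[-3.78417870e-04, -9.63973687e-01, -2.65997343e-01,
         6.58819749e+01],
       [ 9.99999740e-01, -5.28242550e-04,  4.91712232e-04,
        -2.07489165e-01],
       [-6.14508768e-04, -2.65997088e-01,  9.63973636e-01,
        -1.23483364e+02],
       [ 0.00000000e+00,  0.00000000e+00,  0.00000000e+00,
         1.00000000e+00]])}
coupon 0.95 4408 [-65.1   2.5] [90.9 46. ] 2.3 z [21.9 24.1 30.3]
coupon 0.66 2763 [-231.9  -44. ] [34.1 48.4] 31.9 z [4.1 5.4 9.6]
fixture 0.85 23870 [-74.2  16.5] [182.5 116.6] 2.5 z [15.1 19.7 36.2]
paddle 0.56 10922 [-71.7  42.2] [ 73.2 159. ] 87.3 z [23.1 29.  37.3]
-1 34261 [[-11.7, -63.6, -85.4], [-2.1, -56.2, -81.9], [9.6, -34.0, -65.4], [16.2, -7.9, -32.8], [18.6, -0.9, 6.5]]
1 34124 [[-11.8, 0.8, -85.5], [-2.1, 7.7, -82.0], [9.6, 33.8, -65.4], [16.3, 55.8, -32.8], [18.6, 63.3, 6.4]]
```

View pics/w1.png

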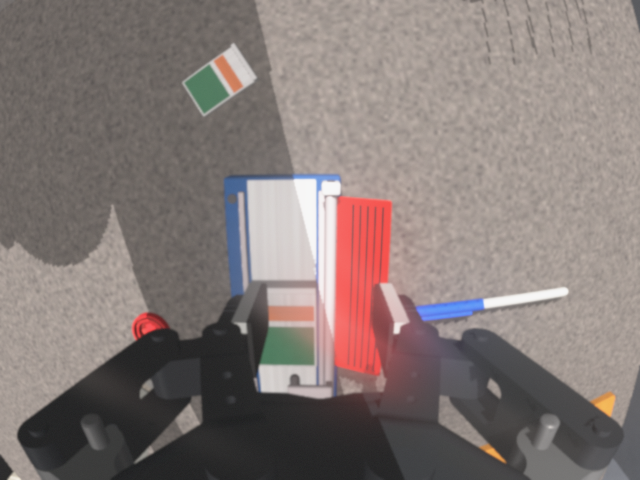

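```bash
cat > m.py <<'E'
from h import *
s=bot.get_state(); im,d=bot.snapshot('wrist'); t,P=wcloud(d,s)
a=np.radians(-13.3); ex=np.array([np.cos(a),np.sin(a)]);ey=np.array([-ex[1],ex[0]]);O=np.array([572.7,125.4])+62.5*ex
F=np.stack([(P[...,:2]-O)@ex,(P[...,:2]-O)@ey,P[...,2]],-1)
hsv=cv2.cvtColor(im,cv2.COLOR_RGB2HSV)
red=((hsv[...,0]<8)|(hsv[...,0]>172))&(hsv[...,1]>150)&(d>0)&(abs(F[...,1]-55)<40)&(abs(F[...,0]+87)<80)
blue=(hsv[...,0]>95)&(hsv[...,0]<130)&(hsv[...,1]>110)&(d>0)&(abs(F[...,1])<45)&(F[...,0]<-60)&(F[...,2]<25)
def line(rows,m,f,name):
    pts=np.array([F[r,f(np.flatnonzero(m[r]))] for r in rows if m[r].sum()>3])
    k=np.polyfit(pts[:,0],pts[:,1],1); print(name,'slope deg',np.degrees(np.arctan(k[0])).round(2),'y@-120',np.polyval(k,-120).round(1),'z',np.median(pts[:,2]).round(1))
line(range(205,280,3),red,np.max,'paddle outer'); line(range(205,280,3),blue,np.min,'body -y edge (-40)')
p=F[blue]; print('rear edge x(-165)',np.percentile(p[:,0],[0.5,2,5]).round(1))
p=F[red]; print('red rear x(-152)',np.percentile(p[:,0],[.5,2]).round(1),'z',np.percentile(p[:,2],[2,50,98]).round(1))
lip=(d>0)&(F[...,2]>28)&(F[...,2]<35)&(abs(F[...,1])<20)&(F[...,0]<-60)&(F[...,0]>-125)
p=F[lip]; print('lip',len(p),np.percentile(p,[2,25,50,75,98],axis=0).round(1).tolist() if len(p) else '')
dark=(d>0)&(F[...,2]>14)&(F[...,2]<18.5)&(abs(F[...,1])<15)&(F[...,0]<-60)
p=F[dark]; print('bed z',np.median(p[:,2]).round(1),'max x of bed',np.percentile(p[:,0],98).round(1))
print(s['eef_pos'],s['force'], 'TCP in F',((s['eef_pos'][:2]-O)@ex).round(1),((s['eef_pos'][:2]-O)@ey).round(1))
E
python3 m.py
```

```text
paddle outer slope deg -0.12 y@-120 71.0 z 37.3
body -y edge (-40) slope deg 0.93 y@-120 -36.7 z 15.5
rear edge x(-165) [-162.5 -162.5 -162. ]
red rear x(-152) [-149.1 -148. ] z [22.9 30.9 38.1]
lip 371 [[-89.9, -18.1, 28.1], [-89.1, -4.9, 29.9], [-88.1, 3.4, 30.6], [-86.5, 11.2, 31.1], [-84.8, 19.3, 32.0]]
bed z 16.1 max x of bed -90.5
[524.20793311 167.12984836 141.83025446] [ 0.43325753 -0.29851697 -0.42953859] TCP in F -119.3 29.5
```

Request:
apply_moves --plan '[[[4.4,0,0,4,0],[4.4,0,0,3,0],[4.4,0,0,1,0],[4.4,0,0,0,0]]]'

```text
time: 3.65
eef_pos: [523.5, 166.9, 60.7]
tool_rot: [180.0, 0.0, 166.7]
force: [-0.5, -0.2, -0.2]
opening: 44.1
finger_force: 0.0
```

Request:
apply_moves --plan '[[[4.4,0,0,0.5,0],[4.4,0,0,0,0]]]'

```text
time: 3.9
eef_pos: [523.6, 166.9, 55.9]
tool_rot: [180.0, 0.1, 166.7]
force: [0.6, -0.1, 0.7]
opening: 44.2
finger_force: 0.0
```

Request:
apply_moves --plan '[[[4.4,0,0,0.5,0],[4.4,0,0,0,0]]]'

```text
time: 4.15
eef_pos: [523.0, 166.7, 50.1]
tool_rot: [-180.0, -0.0, 166.7]
force: [0.5, 0.1, -1.0]
opening: 44.1
finger_force: 0.0
```

Request:
apply_moves --plan '[[[4.4,0,0,0.5,0],[4.4,0,0,0,0]]]'

```text
time: 4.4
eef_pos: [523.6, 166.9, 45.2]
tool_rot: [180.0, 0.0, 166.7]
force: [0.4, 0.4, 3.0]
opening: 44.3
finger_force: 1.4
```

Request:
apply_moves --plan '[[[4.4,0,0,0.5,0],[4.4,0,0,0,0]]]'

```text
time: 4.65
eef_pos: [523.6, 167.0, 40.2]
tool_rot: [180.0, 0.0, 166.7]
force: [0.9, 1.4, 4.8]
opening: 44.1
finger_force: 2.0
```

Request:
apply_moves --plan '[[[4.4,0,0,0.3,0],[4.4,0,0,0,0]]]'

```text
time: 4.9
eef_pos: [523.6, 166.8, 37.5]
tool_rot: [180.0, 0.0, 166.7]
force: [0.5, 0.4, 6.4]
opening: 44.4
finger_force: 3.2
```

```bash
python3 m.py; python3 - <<'E'
from h import *
im,d=bot.snapshot('wrist'); save('w2.png',im)
E
```

```text
paddle outer slope deg 0.65 y@-120 72.7 z 20.1
body -y edge (-40) slope deg -0.06 y@-120 -37.3 z 15.5
rear edge x(-165) [-162.8 -162.7 -162.6]
red rear x(-152) [-149.5 -149. ] z [19.3 20.6 22. ]
lip 610 [[-123.6, 1.3, 28.1], [-89.9, 6.6, 30.0], [-88.9, 8.2, 30.7], [-87.2, 13.9, 31.2], [-85.4, 19.4, 34.2]]
bed z 16.1 max x of bed -91.2
[523.61738337 166.78181146  37.48127994] [0.49528547 0.42782445 6.38551503] TCP in F -119.8 29.0
```

View pics/w2.png

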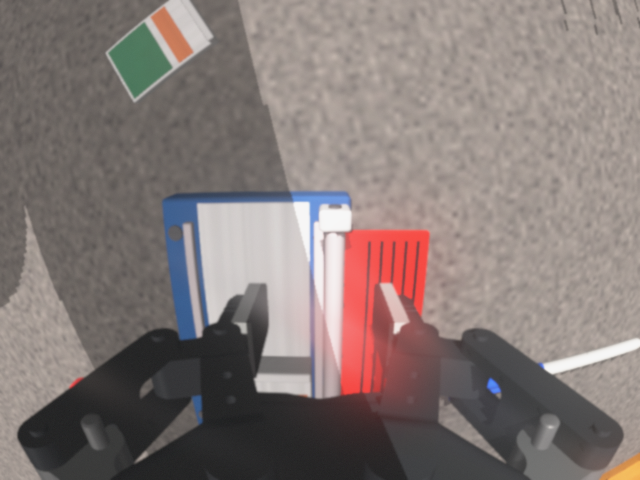

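The paddle is now level, with its surface at z ≈ 20.6 and 6.4 N on the wrist. The other fingertip is in the track behind the lip (lip seen at (285,365)). Now I push along tool -x.

Request:
apply_moves --plan '[[[4.4,-0.5,0,0,0],[4.4,-0.5,0,0,0],[4.4,-0.4,0,0,0],[4.4,-0.3,0,0,0],[4.4,-0.3,0,0,0],[4.4,-0.3,0,0,0],[4.4,-0.4,0,0,0],[4.4,-0.4,0,0,0]]]'

```text
time: 6.0
eef_pos: [550.7, 159.3, 36.9]
tool_rot: [-179.9, -0.3, 166.7]
force: [-8.2, 1.9, 9.8]
opening: 44.1
finger_force: 5.3
```

```bash
python3 m.py
```

```text
paddle outer slope deg -0.57 y@-120 72.2 z 18.9
body -y edge (-40) slope deg -0.18 y@-120 -37.3 z 15.4
rear edge x(-165) [-161.9 -161.8 -161.4]
red rear x(-152) [-149.1 -148.2] z [18.3 20.  21.5]
lip 813 [[-101.5, -6.5, 28.2], [-97.1, 5.4, 30.0], [-79.5, 7.1, 30.7], [-77.5, 13.6, 31.6], [-74.8, 19.3, 34.5]]
bed z 16.1 max x of bed -83.7
[550.73976505 159.32016007  36.94574398] [-8.20201332  1.8718295   9.78758025] TCP in F -91.7 28.0
```

Request:
apply_moves --plan '[[[4.4,-0.4,0,0,0],[4.4,-0.4,0,0,0],[4.4,-0.4,0,0,0],[4.4,-0.4,0,0,0],[4.4,-0.4,0,0,0],[4.4,-0.4,0,0,0],[4.4,-0.4,0,0,0]]]'

```text
time: 6.92
eef_pos: [578.1, 153.0, 37.0]
tool_rot: [-179.9, -0.3, 166.7]
force: [-7.9, 2.1, 9.9]
opening: 44.3
finger_force: 5.4
```

Request:
apply_moves --plan '[[[4.4,-0.3,0,0,0],[4.4,-0.2,0,0,0]]]'

```text
time: 7.18
eef_pos: [583.1, 151.8, 37.0]
tool_rot: [-179.9, -0.3, 166.7]
force: [-8.5, 3.1, 10.5]
opening: 44.2
finger_force: 5.3
```

Request:
apply_moves --plan '[[[4.4,-0.2,0,0,0],[4.4,0,0,0,0]]]'

```text
time: 7.42
eef_pos: [585.3, 151.4, 37.0]
tool_rot: [-179.9, -0.2, 166.7]
force: [-7.0, 1.4, 8.7]
opening: 44.3
finger_force: 4.5
```

Request:
apply_moves --plan '[[[4.4,-0.2,0,0,0],[4.4,0,0,0,0]]]'

```text
time: 7.68
eef_pos: [586.2, 151.0, 37.0]
tool_rot: [-179.9, -0.4, 166.7]
force: [-10.5, 2.4, 12.6]
opening: 44.0
finger_force: 7.5
```

Request:
apply_moves --plan '[[[4.4,-0.2,0,0,0],[4.4,0,0,0,0]]]'

```text
time: 7.92
eef_pos: [586.3, 151.0, 36.9]
tool_rot: [-179.8, -0.6, 166.6]
force: [-17.5, 7.3, 18.1]
opening: 43.8
finger_force: 10.9
```

The arm has stalled at the expected place with rising force, so the coupon is home. I'll back off the lip with the paddle still held down, then check.

Request:
apply_moves --plan '[[[4.4,0.3,0,0,0],[4.4,0.4,0,0,0],[4.4,0.4,0,0,0],[4.4,0,0,0,0]]]'

```text
time: 8.43
eef_pos: [581.8, 153.2, 38.0]
tool_rot: [180.0, 0.1, 166.7]
force: [3.1, -1.6, 6.6]
opening: 43.9
finger_force: 2.9
```

```bash
sed -i 's/F\[...,0\]>-125/F[...,0]>-70/; s/F\[...,0\]<-60)&(F\[...,0\]>-70)/F[...,0]<-20)\&(F[...,0]>-70)/' m.py; python3 m.py | grep -v line; python3 - <<'E'
from h import *
for n in ('side','wrist'):
    im,d=bot.snapshot(n); save(n+'3.png',im[160:270,220:370].repeat(4,0).repeat(4,1) if n=='side' else im)
E
```

```text
paddle outer slope deg -0.36 y@-120 72.7 z 21.1
body -y edge (-40) slope deg 0.58 y@-120 -37.7 z 15.6
rear edge x(-165) [-161.9 -161.5 -160.1]
red rear x(-152) [-148.9 -147.7] z [19.8 21.  22.4]
lip 784 [[-69.7, -5.2, 28.1], [-65.3, 6.0, 29.9], [-43.2, 7.2, 30.7], [-41.4, 13.7, 31.6], [-38.6, 19.5, 34.8]]
bed z 16.1 max x of bed -63.7
[581.84886816 153.15763634  38.01833363] [ 3.05227018 -1.58582281  6.55039439] TCP in F -60.0 29.1
```

View pics/side3.png

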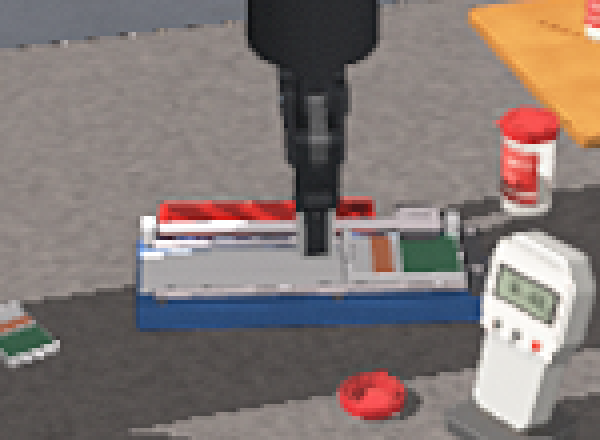

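The side view shows the coupon under the raised jaw with its front at the stop (crop (460,250)), and the finger just behind the lip at (315,240). I'll let the paddle up gently.

Request:
apply_moves --plan '[[[4.4,0.2,0,-0.2,0],[4.4,0,0,-0.3,0],[4.4,0,0,-0.3,0],[4.4,0,0,-0.3,0],[4.4,0,0,-0.4,0],[4.4,0,0,-0.6,0],[4.4,0,0,-1,0],[4.4,0,0,-3,0],[4.4,0,0,-4,0],[4.4,0,0,-4,0]]]'

```text
time: 9.82
eef_pos: [578.5, 153.6, 180.0]
tool_rot: [180.0, 0.0, 166.7]
force: [0.4, -0.4, 0.5]
opening: 43.7
finger_force: 0.0
```

Request:
apply_moves --plan '[[[4.4,0,0,-4,0],[4.4,5,2,-3,0],[4.4,5,2,0,0],[4.4,5,2,0,0],[4.4,5,2,0,0],[4.4,0,0,0,0]]]'

```text
time: 10.58
eef_pos: [399.8, 278.9, 249.0]
tool_rot: [180.0, -0.0, 166.9]
force: [0.2, 0.5, -0.2]
opening: 43.8
finger_force: 0.0
```

```bash
python3 - <<'E'
from h import *
im,d=bot.snapshot('top'); P=cloud('top',d); a=[]
save('top4.png',cv2.resize(im[180:325,205:380],None,fx=4,fy=4,interpolation=cv2.INTER_CUBIC))
for r in bot.silhouettes('coupon','top')[:2]:
    p=P[r['pixels']&(d>0)]; print(r['p'],cv2.minAreaRect(p[:,:2].astype(np.float32)))
for k in('coil_gauge','vial_c','lid_red','pen_blue'): print(k,[(round(r['p'],2),cam2w('top',r['centre']).round(0).tolist()) for r in bot.recognise(k,'top')])
hsv=cv2.cvtColor(im,cv2.COLOR_RGB2HSV); box=np.zeros((480,640),bool); box[185:315,215:275]=1
red=box&((hsv[...,0]<8)|(hsv[...,0]>172))&(hsv[...,1]>140)
print('paddle z',np.percentile(P[red][:,2],[5,50,95]).round(1)); print(bot.get_state()['force'])
E
```

```text
0.71 ((768.2607421875, 62.46514129638672), (47.181907653808594, 31.480525970458984), 17.493244171142578)
0.7 ((397.08099365234375, 122.92919921875), (32.048362731933594, 49.3430061340332), 17.942750930786133)
coil_gauge [(0.71, [635.0, -37.0, 66.0])]
vial_c [(0.63, [727.0, 184.0, 63.0])]
lid_red [(0.77, [573.0, 4.0, 4.0]), (0.44, [611.0, 279.0, 10.0])]
pen_blue [(0.92, [610.0, 281.0, 9.0])]
paddle z [22.4 26.7 30.8]
[-0.55033608  0.42724805  0.78417114]
```

View pics/top4.png

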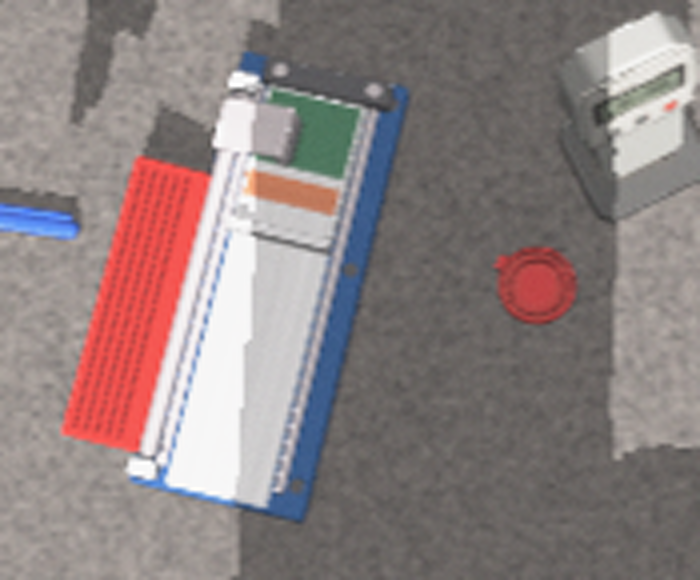

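The coupon is home against the dark stop at crop (325,90), with the jaw shut on it at (275,130). The paddle is at half slope and the bystanders are where they started. Handing in.

```bash
python3 -c "
from workcell import bot
print(bot.finish_job())"
```

```text
the job is handed in; nothing more can be done
None
```

The coupon was pushed home against the end stop with the paddle held down, the clip is closed on it, the arm is clear and the bystanders show no visible movement; the job is handed in at about 11 s, with no verdict returned.

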